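# Clear the assembly bench at the end of the shift

## Task

Put the tools away at the end of the shift: drop the two drivers lying on the bench blade-down into the two empty wells of the driver stand, one in each, until the handle sits right down on the stand, and plug the battery pack upright into the charger, latch over the narrow slot, fully home so that its body is flush on the charger. Leave the drivers already parked in their wells, and do not shift the tape roll or the pail or tip the pail over.

Things in the scene. Friction and masses are not known exactly. Their poses are not given: they have to be found in the camera images.
- flat_driver: flat-blade screwdriver: octagonal handle 28 mm across flats, 85 mm long, then a steel shank 10 mm thick, 75 mm from the handle's shoulder to the tip. 0.12 kg. Lies on a handle flat, tip roughly towards the robot. Origin: under the handle's middle, on the bench; +x points along the shank to the tip, z up as it lies; the driver's axis is parallel to x, 14 mm above.
- flat_driver_tip (a point): tip of the flat-blade screwdriver's shank, on its axis, 117.5 mm from the handle's middle
- nut_driver: nut driver: octagonal handle 30 mm across flats, 75 mm long, then a steel shank 10 mm thick (13 mm socket, last 19 mm), 75 mm from the handle's shoulder to the tip. 0.12 kg. Lies on a handle flat, tip roughly towards the robot. Origin: under the handle's middle, on the bench; +x points along the shank to the tip, z up as it lies; the driver's axis is parallel to x, 15 mm above.
- nut_driver_tip (a point): tip (socket end) of the nut driver's shank, on its axis, 112.5 mm from the handle's middle
- stand: fixed driver stand: grey block 250 mm wide (y), 44 thick, 85 high on a 130 x 256 mm foot plate, reclining 20 degrees towards its own +x, away from the robot: the wells' upward axis is (sin 20, 0, cos 20) in its frame (z up). Four square wells in a row along y, 60 mm apart; two are empty. Between handles in neighbouring wells about 31 mm is free for fingers. Origin: mid-row, on the bench
- well0_mouth (a point): centre of the mouth of well 0, in the sloping top face of the stand (at y = -90 mm in the stand's frame, 14 mm along its x and 93 mm above the bench); the well is 20 mm square, 80 mm deep, with a 2 mm chamfer, so a shank has 3 to 5 mm of play each side
- well0_home (a point): point on the axis of well 0, 75 mm below its mouth: where the tip of a driver lies when its shoulder rests on the rim
- well1_mouth (a point): centre of the mouth of well 1, in the sloping top face of the stand (at y = -30 mm in the stand's frame, 14 mm along its x and 93 mm above the bench); the well is 20 mm square, 80 mm deep, with a 2 mm chamfer, so a shank has 3 to 5 mm of play each side
- well1_home (a point): point on the axis of well 1, 75 mm below its mouth: where the tip of a driver lies when its shoulder rests on the rim
- well2_mouth (a point): centre of the mouth of well 2, in the sloping top face of the stand (at y = 30 mm in the stand's frame, 14 mm along its x and 93 mm above the bench); the well is 20 mm square, 80 mm deep, with a 2 mm chamfer, so a shank has 3 to 5 mm of play each side
- well2_home (a point): point on the axis of well 2, 75 mm below its mouth: where the tip of a driver lies when its shoulder rests on the rim
- well3_mouth (a point): centre of the mouth of well 3, in the sloping top face of the stand (at y = 90 mm in the stand's frame, 14 mm along its x and 93 mm above the bench); the well is 20 mm square, 80 mm deep, with a 2 mm chamfer, so a shank has 3 to 5 mm of play each side
- well3_home (a point): point on the axis of well 3, 75 mm below its mouth: where the tip of a driver lies when its shoulder rests on the rim
- parked_driver_1: flat-blade driver already parked in the stand, shank 10 mm thick; handle 28 mm across flats and 80 mm long, shank 75 mm. Starts seated in one of the four wells (which one varies). Origin: on its axis at the handle's front shoulder, on the rim; its frame is parallel to the stand's (z up, not along the tool). Leave it there
- parked_driver_1_tip (a point): its tip, down in the well
- parked_driver_2: nut driver already parked in the stand, shank 10 mm thick with a 13 mm socket end; handle 28 mm across flats and 80 mm long, shank 75 mm. Starts seated in one of the four wells (which one varies). Origin: on its axis at the handle's front shoulder, on the rim; its frame is parallel to the stand's (z up, not along the tool). Leave it there
- parked_driver_2_tip (a point): its tip, down in the well
- pack: black battery pack standing upright on its plug. Body 60 (x) x 34 (y) mm, from 18 to 78 mm above the origin; below it a stem 30 x 26 mm at x = -8 mm and a key tongue 9 x 16 mm at x = +22 mm, both 18 mm long. A grey latch, 20 mm wide, 8 mm out of the +x face, 37 to 67 mm up, marks the tongue's side. 0.28 kg. Origin: centre of the body's outline, at the foot of the plug; z up
- pack_latch (a point): point at the level of the pack body's underside, 34 mm along +x from the pack's centre, below the latch
- charger: fixed grey charger 130 (x) x 95 (y) x 50 mm high, at the robot's left or right. Socket in its top: hole 33 x 29 mm at x = -8 mm for the stem, narrow slot 12 x 19 mm at x = +22 mm for the tongue, both 22 mm deep, 2 mm chamfers (1.5 mm play each side). A black bar on top at x = +50 mm marks the slot's side. Origin: centre of underside, z up; the seated pack has the same axes, 32 mm higher
- socket (a point): centre of the charger's top face, 50 mm above the bench: the centre of the pack body's underside comes here when the pack is flush
- socket_latch (a point): point on the charger's top face, 34 mm along its +x from the centre: the point pack_latch comes here
- pail: small grey-green parts pail, open, 96 mm across at the foot, 125 mm at the rim, 130 mm high, loose, 0.45 kg; on the other side than the charger. Origin: centre of its underside. Bystander
- tape_roll: roll of masking tape lying flat, 90 mm across, 26 mm high, hole 72 mm, loose, 0.1 kg. Origin: centre of its underside. Bystander

How it is judged:
By the outcome, as a careful person would: the job done as asked, in the order asked, and still so for the second after the job is handed in, with the robot touching nothing.
It also fails if it takes over 67 s, if anything falls off the work surface, if the arm or the gripper's body presses on something with over 40 N, if the wrist force passes 120 N, or if a joint passes its speed limit or range.

## Robot

A 7-joint arm with a two-finger parallel gripper is mounted at the origin on the work surface. World frame = base frame: x ahead of the robot, y to its left, z up, the work surface at z = 0. Lengths are in m, angles in rad, forces in N, time in s.
With the tool pointing down it reaches from about 0.4 to 0.9 m from the base axis. Payload 5.6 kg.
Tool frame: the origin (TCP) lies midway between the tips of the shut fingers; the grasp point (between the pads) lies 19 mm behind it; z points along the fingers, y is the line along which they close (so a half turn about z gives the same grasp; the last joint's range is limited). The gripper opens to 92 mm and grips with 3 to 60 N. Pads are 20 mm wide; open, the fingers measure 128 mm over their backs; the gripper's body (75 mm by 189 mm) begins 69 mm behind the grasp point.
Start: joints at [-1.328, 0.468, -0.012, 1.603, 0.006, 1.071, -0.056], TCP at [0.183, 0.624, 0.215] pointing down, gripper open.
Joint ranges: [-2.53, 2.53], [-0.31, 2.02], [-1.57, 1.55], [0.28, 2.44], [-1.29, 4.43], [0.15, 1.84], [-2.92, 2.92]. Speed limits (rad/s): [2.57, 2.57, 3.14, 3.14, 3.14, 3.14, 3.14].

## Interface

Orientations are given as a 3x3 rotation matrix whose columns are the frame's x, y, z axes.
In Python, from station import env, effector, solver, viewer, workorder, search_frame, tip_of gives the robot as it stands. Calls block until the motion is done:
- env.reach(position, orientation): joint-space move of the TCP to a pose.
- env.movel(position, frame=None, rate=0.15): straight line of the TCP; frame=None keeps the orientation; rate is the mean speed in m/s.
- env.goto_joints(angles): joint-space move.
- effector.release() and effector.grasp(squeeze=None): open the fingers fully, or close them until they stop; squeeze is the grip in N (None keeps the last).
- env.pause(seconds).
- solver.inverse_kinematics(position, orientation): joint angles nearest the present ones, or None.
- env.sense(): the state.
- viewer.read_camera(name): name is "scene" or "top" or "wrist"; returns (picture, depth): 400x640x3 uint8, red, green, blue; 400x640 float32, m along the optical axis (not along the pixel's ray), 0 where there is no reading.
- viewer.camera_info(name): a dict with "intrinsics" (3x3 intrinsics, pixels), "eye" and "rotation" of the camera in the world; the wrist camera has in their place "T_tool_cam" (4x4, takes a point from camera to tool coordinates, whose origin is the TCP and whose axes are the flange's). Camera axes: x right, y up, looking along -z (the intrinsics and any distortion apply to the point x, -y, -z); pixel columns grow to the right and rows downward; lengths in m; the calibration is good to about 2 mm. The wrist camera is an equidistant fisheye: a pixel r from the principal point sees the ray r / f radians off the axis. A picture is of the moment at which its call begins: read the wrist's pose just before it. camera_info takes no time and is no camera call.
A pose or a line that the arm cannot do raises env.PlanningError and nothing moves.
- workorder.finish_job(): hands the job in; it is judged then, once.
Trained networks look in the newest picture that a camera, given by its name, has taken for a name from the list of things; names that differ only in an ending like _2 or _b are one class to them, and where a whole thing is asked for, a point or a joint stands for the part that bears it (a point fixed in the world has none). Each returns a list of dicts, best first, with "score" (0 to 1); they miss things now and then, are a little off and sometimes report something else, mostly with a low value. They report only what shows in the picture. A call takes as long as a camera call.
- search_frame(camera, name): "at" ([x, y, z] in m, in world coordinates, good to about 4 mm: the middle of the surface that is visible of it).
- tip_of(camera, name): "at" ([x, y, z] in m, in world coordinates, good to about 4 mm: a listed point, or the origin of a listed thing).
The state is a dict: "t": time; "joint_positions": joint angles; "joint_velocities": joint speeds; "tau": joint torques, N m; "ee_pos": TCP position; "tcp_rot": TCP orientation; "wrist_force": force on the tool from outside, world axes, zero at the start; "moment": the same for the moment, N m; "gripper_width": finger opening in m; "grasp_force": force on a finger pad.
Only numpy, scipy, OpenCV 4.12 (cv2) and the standard library are available. Lean on these libraries where they do the work, as an engineer would, in place of code of your own. Each camera call takes 0.05 s, during which the arm holds its last target. There are 200 camera calls.

## Working session

There is one attempt and no reset: what is moved stays moved. The work goes in short steps, each a Python script; the robot and the scene stay as the last script left them, time stands still between calls to the robot, and variables do not carry over. Pictures are saved under pics/ and viewed, at most 10 in all, crops included, and the job is handed in when it is done.

```bash
ls; mkdir -p pics; python3 - <<'E'
from station import env, effector, solver, viewer, workorder, search_frame, tip_of
import cv2, numpy as np
np.set_printoptions(precision=4,suppress=True)
for c in ["scene","top"]:
    p,d=viewer.read_camera(c); cv2.imwrite(f"pics/{c}0.png",p[:,:,::-1]); np.save(f"pics/{c}0.npy",d)
    i=viewer.camera_info(c); print(c,i)
    for n in ["flat_driver","flat_driver_tip","nut_driver","nut_driver_tip","stand","well0_mouth","well1_mouth","well2_mouth","well3_mouth","parked_driver_1","parked_driver_2","pack","pack_latch","charger","socket","socket_latch","pail","tape_roll"]:
        print(n,[(np.array(r["at"]).round(4).tolist(),round(r["score"],2)) for r in tip_of(c,n)[:3]])
print(viewer.camera_info("wrist"),env.sense()["t"],env.sense()["tcp_rot"])
E
```

```text
pics
scene {'intrinsics': array([[427.6339,   0.    , 329.3277],
       [  0.    , 427.6339, 203.46  ],
       [  0.    ,   0.    ,   1.    ]]), 'eye': array([ 1.3841, -0.187 ,  0.8657]), 'rotation': array([[ 0.1928, -0.6313,  0.7512],
       [ 0.9812,  0.1169, -0.1535],
       [ 0.0091,  0.7667,  0.6419]])}
flat_driver [([0.4274, 0.2824, -0.0028], 0.69)]
flat_driver_tip [([0.3137, 0.2752, 0.0149], 0.69), ([0.4529, -0.2557, 0.002], 0.39)]
nut_driver [([0.45, -0.2563, 0.0012], 0.82), ([0.6117, 0.0463, 0.0859], 0.21)]
nut_driver_tip [([0.3374, -0.2548, 0.0122], 0.7)]
stand [([0.6045, 0.0161, -0.0027], 0.84)]
well0_mouth [([0.6263, -0.0698, 0.0941], 0.76), ([0.5974, -0.074, 0.0204], 0.72), ([0.4501, 0.0973, 0.0014], 0.18)]
well1_mouth [([0.6206, -0.011, 0.0921], 0.96)]
well2_mouth [([0.6124, 0.0447, 0.0909], 0.77), ([0.5947, -0.0146, 0.0226], 0.4)]
well3_mouth [([0.6048, 0.1047, 0.0959], 0.61)]
parked_driver_1 [([0.63, -0.0728, 0.0964], 0.6), ([0.6131, 0.0502, 0.0887], 0.54)]
parked_driver_2 [([0.63, -0.0728, 0.0964], 0.6), ([0.6131, 0.0502, 0.0887], 0.54)]
pack [([0.4484, -0.0886, -0.0
[... 1457 characters left out ...]
 ([0.5054, -0.4398, 0.0473], 0.47)]
socket [([0.6188, -0.0048, 0.0924], 0.74), ([0.5083, -0.4389, 0.0498], 0.73)]
socket_latch [([0.5364, -0.4426, 0.0472], 0.76)]
pail [([0.5245, 0.4593, -0.0018], 0.97), ([0.4477, -0.2544, -0.0004], 0.49)]
tape_roll [([0.4457, 0.0939, -0.001], 0.64)]
{'intrinsics': array([[309.7069,   0.    , 322.1869],
       [  0.    , 309.7069, 203.5937],
       [  0.    ,   0.    ,   1.    ]]), 'T_tool_cam': array([[-0.001 ,  0.9676,  0.2526,  0.0721],
       [ 1.    ,  0.001 ,  0.0002,  0.0016],
       [-0.0001,  0.2526, -0.9676, -0.17  ],
       [ 0.    ,  0.    ,  0.    ,  1.    ]])} 1.9 [[-0.9594  0.282   0.    ]
 [ 0.282   0.9594  0.    ]
 [-0.      0.     -1.    ]]
```

View pics/scene0.png

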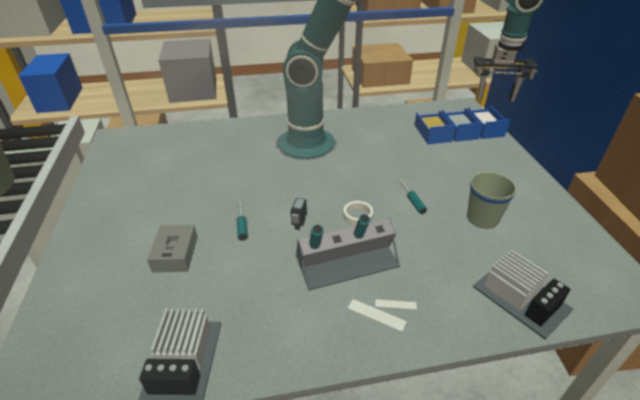

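View pics/top0.png

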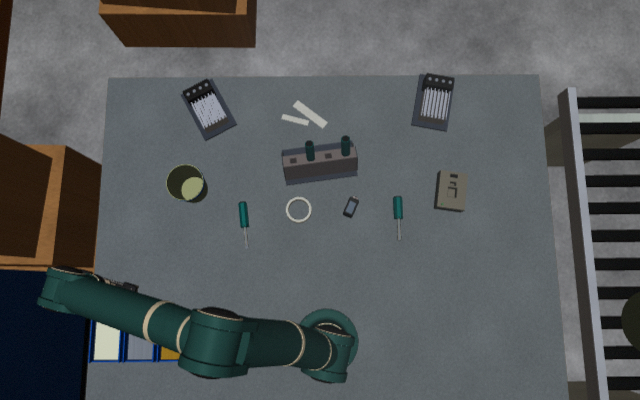

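The pictures agree with the networks. In the scene picture, parked handles stand at about (316,236) and (362,226), so wells 0 and 2 are occupied and wells 1 and 3 are empty. The charger is on the robot's right at (172,247), the pack is at (298,211), the nut driver is on the right and the flat driver on the left. Next I'll fit the stand pose and check which grasp tilt makes both pick and insertion reachable.

```bash
cat > h.py <<'E'
from station import env, effector, solver, viewer, workorder, search_frame, tip_of
import numpy as np, cv2
from scipy.spatial.transform import Rotation as Rot
np.set_printoptions(precision=4,suppress=True)
A=np.array
def fit2d(model,obs):
    """planar rigid fit: returns yaw, t (xy)"""
    m=A(model)[:,:2];o=A(obs)[:,:2];mc=m.mean(0);oc=o.mean(0);a=m-mc;b=o-oc
    y=np.arctan2((a[:,0]*b[:,1]-a[:,1]*b[:,0]).sum(),(a*b).sum())
    R=A([[np.cos(y),-np.sin(y)],[np.sin(y),np.cos(y)]]); return y,oc-R@mc
def grasp_rot(d,tilt,flip=1):
    """d: horizontal unit tip direction; tilt>0: tool z leans towards the tip"""
    d=A([d[0],d[1],0.]);d/=np.linalg.norm(d)
    z=np.cos(tilt)*A([0,0,-1.])+np.sin(tilt)*d
    y=np.cross(A([0,0,-1.]),d)*flip
    return np.column_stack([np.cross(y,z),y,z])
def well(syaw,sxy,i):
    Rz=Rot.from_euler('z',syaw).as_matrix()
    u=Rz@A([np.sin(np.radians(20)),0,np.cos(np.radians(20))])
    m=A([*sxy,0])+Rz@A([.014,-.09+.06*i,.093]); return m,u,Rz
class Held:
    """driver rigid in the tool frame"""
    def __init__(s,pick_pos,pick_rot,tip,d):
        s.tip=pick_rot.T@(tip-pick_pos); s.d=pick_rot.T@d
    def pose(s,tip,u,yref):
        # tool pose that puts tip at 'tip' with driver axis d=-u and tool y along +-yref
        yt=A([0,1.,0]); F=np.column_stack([s.d,yt,np.cross(s.d,yt)])
        d=-u; G=np.column_stack([d,yref,np.cross(d,yref)])
        R=G@F.T; return tip-R@s.tip,R
E
cat > check.py <<'E'
from h import *
mod=[[.014,-.09+.06*i] for i in range(4)]*2+[[0,0]]
obs=[[.6263,-.0698],[.6206,-.0110],[.6124,.0447],[.6048,.1047],[.6249,-.0697],[.6171,-.0095],[.6102,.0472],[.6041,.1075],[.6045,.0161]]
sy,sxy=fit2d(mod,obs); print(sy,sxy)
for i in range(4): print(well(sy,sxy,i)[0], A(obs[i]),A(obs[i+4]))
D={'flat':(A([.4253,.2846,.014]),A([.3138,.2722,.014]),3,.0425),'nut':(A([.4489,-.256,.015]),A([.3375,-.2558,.015]),1,.0375)}
for n,(mid,tip,w,hl) in D.items():
    d=(tip-mid)/np.linalg.norm(tip-mid); m,u,Rz=well(sy,sxy,w)
    for flip in (1,-1):
        for td in (-20,0,15,30,45):
            R=grasp_rot(d,np.radians(td),flip); g=mid-d*(hl-.013)
            P=g+R[:,2]*.013; P[2]=max(P[2],.004+.01*abs(np.sin(np.radians(td))))
            H=Held(P,R,tip,d); res=[]
            res.append(solver.inverse_kinematics(P,R)); res.append(solver.inverse_kinematics(P+A([0,0,.15]),R))
            for dep in (.05,-.047): 
                p,Q=H.pose(m+u*dep,u,flip*Rz[:,1]*-np.sign(d[0])*-1) 
                p2,Q2=H.pose(m+u*dep,u,-flip*Rz[:,1]*-np.sign(d[0])*-1)
                for a,b in((p,Q),(p2,Q2)): res.append(solver.inverse_kinematics(a,b))
            print(n,flip,td,P,p,Q[:,2],Q2[:,2],[0 if r is None else 1 for r in res])
            if all(res[k] is not None for k in(0,1)): print('   ',res[0],[r for r in res[2:] if r is not None])
E
python3 check.py
```

```text
0.12125243687700434 [0.6015 0.0163]
[ 0.6263 -0.0714  0.093 ] [ 0.6263 -0.0698] [ 0.6249 -0.0697]
[ 0.6191 -0.0118  0.093 ] [ 0.6206 -0.011 ] [ 0.6171 -0.0095]
[0.6118 0.0478 0.093 ] [0.6124 0.0447] [0.6102 0.0472]
[0.6045 0.1073 0.093 ] [0.6048 0.1047] [0.6041 0.1075]
flat 1 -20 [0.459  0.2884 0.0074] [0.6321 0.1107 0.1884] [-0.7604 -0.0927  0.6428] [ 0.9927  0.121  -0.    ] [1, 1, 0, 1, 0, 1]
    [-0.7392  0.5312 -0.0091  2.2237  1.1246  0.2322 -0.1486] [array([ 0.5473,  0.9044, -0.9934,  2.3625,  3.073 ,  1.4585, -0.8421]), array([ 0.4052,  1.0755, -0.7708,  2.3972,  3.2164,  1.6936, -0.8996])]
flat 1 0 [0.4546 0.2879 0.004 ] [0.6274 0.1101 0.1854] [-0.9328 -0.1137  0.342 ] [ 0.9328  0.1137 -0.342 ] [1, 1, 0, 1, 0, 1]
    [-0.6381  0.5937  0.0143  2.0015 -0.0154  0.5464  1.0684] [array([-0.8268,  0.3518,  0.6138,  2.3807,  3.0768,  0.7362, -1.752 ]), array([ 0.7593,  1.2349, -1.3417,  2.3818,  2.7816,  1.3289, -0.3405])]
flat 1 15 [0.4513 0.2875 0.0066] [0.6286 0.1103 0.1814] [-0.9889 -0.1205  0.0872] [ 0.8131  0.0991 -0.5736] [1, 1, 0, 1, 0, 1]
    [-0.557   0.6935 -0.0045  1.815
[... 5209 characters left out ...]
  0.5957,  2.5727])]
nut -1 30 [ 0.4669 -0.256   0.009 ] [ 0.6414 -0.0091  0.1725] [-0.9776 -0.1191 -0.1736] [ 0.6381  0.0777 -0.766 ] [1, 1, 0, 1, 0, 1]
    [-0.1977  0.999   0.8194  1.6725 -0.4449  1.2326 -0.8009] [array([-0.3437,  0.2148,  0.382 ,  2.0688, -0.7446,  0.2347, -0.775 ]), array([ 1.01  ,  0.7893, -1.3181,  2.1355,  1.7592,  0.6161, -2.8737])]
nut -1 45 [ 0.4642 -0.256   0.0111] [ 0.6424 -0.0089  0.1692] [-0.8997 -0.1096 -0.4226] [ 0.4195  0.0511 -0.9063] [1, 1, 0, 1, 0, 1]
    [-0.1647  1.1373  0.7925  1.4864 -0.3382  1.4883 -0.8756] [array([-0.6182,  0.3197,  0.7324,  1.8869, -0.4906,  0.6271, -1.0628]), array([-0.7428,  0.46  ,  0.9165,  2.0496, -0.9493,  0.534 , -0.6347])]
```

```bash
cat >> h.py <<'E'
SY,SXY=0.12125,A([.6015,.0163]); TILT=np.radians(40)
DR={'flat':dict(mid=A([.4253,.2846]),tip=A([.3138,.2722]),w=3,hl=.0425,r=.014,L=.1175),
    'nut':dict(mid=A([.4489,-.256]),tip=A([.3375,-.2558]),w=1,hl=.0375,r=.015,L=.1125)}
def geom(n,mid=None,tip=None):
    D=DR[n]; mid=A(D['mid'] if mid is None else mid)[:2]; tip=A(D['tip'] if tip is None else tip)[:2]
    v=tip-mid; d=A([*v/np.linalg.norm(v),0]); c=(mid+tip)/2
    m=A([*c,D['r']])-d*D['L']/2; t=m+d*D['L']     # known length, centred on both observations
    R=grasp_rot(d,TILT); g=m-d*(D['hl']-.013); P=g+R[:,2]*.004
    low=P[2]-.01*np.sin(TILT); P=P+R[:,2]*(low-.003)/np.cos(TILT)   # finger corner 3 mm above bench
    return m,t,d,P,R
def look(cam,names,k=3):
    viewer.read_camera(cam)
    for n in names: print(cam,n,[(A(r["at"]),round(r["score"],2)) for r in tip_of(cam,n)[:k]])
E
python3 - <<'E'
from h import *
m,t,d,P,R=geom('flat'); print(P,d)
env.reach(P+A([0,0,.16])-R[:,2]*.06,R)
s=env.sense(); print(s["t"],s["ee_pos"],s["joint_positions"])
p,_=viewer.read_camera("wrist"); cv2.imwrite("pics/w1.png",p[:,:,::-1])
look("wrist",["flat_driver","flat_driver_tip","well3_mouth","well1_mouth","pail"])
look("top",["flat_driver","flat_driver_tip"]);look("scene",["flat_driver","flat_driver_tip"])
print(env.sense()["t"])
# feasibility of the insertion line
H=Held(P,R,t,d); m3,u,Rz=well(SY,SXY,3)
for off in [(-.1,.08),(0,.08),(0,-.047)]:
    p,Q=H.pose(m3+u*off[1]+Rz[:,0]*off[0],u,Rz[:,1]); print(p,Q[:,2],solver.inverse_kinematics(p,Q))
E
```

```text
[0.4534 0.2877 0.0094] [-0.9939 -0.1105  0.    ]
3.5833 [0.4908 0.2937 0.2156] [-0.4827  0.7416  0.0244  1.3175 -0.2407  1.7469  1.2651]
wrist flat_driver [(array([0.4308, 0.2817, 0.0001]), 0.57), (array([ 0.4755, -0.1052,  0.0178]), 0.53)]
wrist flat_driver_tip [(array([0.3106, 0.2679, 0.015 ]), 0.66)]
wrist well3_mouth []
wrist well1_mouth [(array([ 0.4783, -0.1035,  0.0152]), 0.48)]
wrist pail [(array([ 0.5182,  0.4674, -0.0017]), 0.94)]
top flat_driver [(array([ 0.5348, -0.4457,  0.0537]), 0.47), (array([ 0.4486, -0.0903, -0.0024]), 0.29)]
top flat_driver_tip [(array([0.6034, 0.1074, 0.0969]), 0.3)]
scene flat_driver [(array([ 0.5969, -0.0754,  0.0232]), 0.72), (array([ 0.4291,  0.283 , -0.0043]), 0.58), (array([0.5821, 0.0484, 0.0253]), 0.3)]
scene flat_driver_tip [(array([0.3124, 0.2731, 0.012 ]), 0.63), (array([ 0.4485, -0.0884,  0.0002]), 0.54)]
4.2333
[0.5853 0.105  0.3011] [ 0.4963  0.0605 -0.866 ] [-0.4251  0.0335  0.1524  2.0694  0.1423  0.525   1.3134]
[0.6845 0.1171 0.3011] [ 0.4963  0.0605 -0.866 ] [-0.3858  0.2173  0.161   1.8595  0.0453  0.5476  1.4219]
[0.6414 0.1118 0.1818] [ 0.4963  0.0605 -0.866 ] [-0.3994  0.2963  0.1643  2.0725  0.0743  0.2577  1.3703]
```

View pics/w1.png

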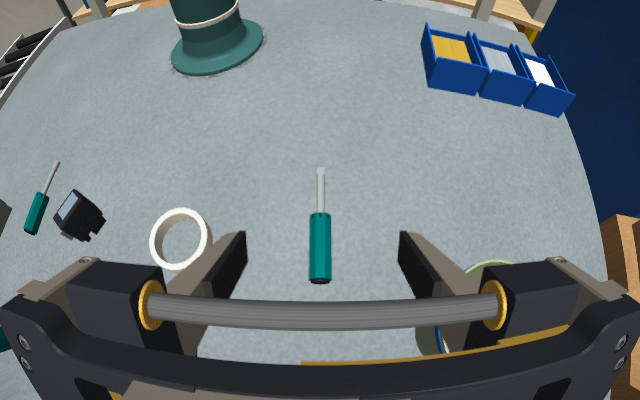

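The wrist view shows the flat driver centred between the fingers and square to them, with its tail at (320,283) and its tip at (320,168). The pail is close on the right at about (490,265), so I'll check that clearance from the saved depth before descending.

```bash
python3 - <<'E'
from h import *
for c in("top","scene"):
    d=np.load(f"pics/{c}0.npy"); i=viewer.camera_info(c);K=i["intrinsics"]
    v,u=np.mgrid[:400,:640]; P=np.stack([(u-K[0,2])/K[0,0]*d,-(v-K[1,2])/K[1,1]*d,-d],-1)@i["rotation"].T+i["eye"]
    ok=(d>0)&(abs(P[...,0]-.52)<.1)&(abs(P[...,1]-.46)<.1)
    for a,b in((.115,.14),(.08,.11)):
        q=P[ok&(P[...,2]>a)&(P[...,2]<b)]; print(c,a,len(q),q.min(0),q.max(0),np.sort(q[:,1])[:5])
    # stand top: points of handles & block
    ok=(d>0)&(abs(P[...,0]-.62)<.1)&(abs(P[...,1]-.02)<.16)&(P[...,2]>.06)&(P[...,2]<.105)
    q=P[ok]; print(c,'stand',len(q)); r=cv2.minAreaRect(q[:,:2].astype(np.float32)*1000); print(r)
E
```

```text
top 0.115 228 [0.4652 0.3996 0.1151] [0.5881 0.5236 0.1379] [0.3996 0.4004 0.4007 0.4009 0.4012]
top 0.08 199 [0.4708 0.4037 0.0801] [0.5854 0.52   0.1099] [0.4037 0.4052 0.4064 0.4065 0.4069]
top stand 1186
((611.1058349609375, 16.55811309814453), (63.4770393371582, 256.84881591796875), 7.1711249351501465)
scene 0.115 480 [0.4622 0.4014 0.115 ] [0.59   0.5272 0.1334] [0.4014 0.4014 0.4017 0.4018 0.4019]
scene 0.08 642 [0.4628 0.4039 0.0802] [0.5863 0.5228 0.11  ] [0.4039 0.4041 0.4041 0.4042 0.4044]
scene stand 1667
((615.6857299804688, 18.813888549804688), (57.162986755371094, 257.85400390625), 5.695671081542969)
```

```bash
cat > pick.py <<'E'
import sys; from h import *
n=sys.argv[1]; mt=[float(x) for x in sys.argv[2:6]]
m,t,d,P,R=geom(n,mt[:2],mt[2:]); w=DR[n]['w']; mw,u,Rz=well(SY,SXY,w)
H=Held(P,R,t,d)
env.reach(P+A([0,0,.12])-R[:,2]*.03,R)
env.movel(P+A([0,0,.05]),R,.2); env.movel(P,R,.1)
effector.grasp(45); s=env.sense(); print(s["t"],s["gripper_width"],s["grasp_force"],s["wrist_force"],s["ee_pos"]-P)
env.movel(P+A([0,0,.15]),R,.25)
p,Q=H.pose(mw+u*.10-Rz[:,0]*.12,u,Rz[:,1]); env.reach(p,Q)
p,Q=H.pose(mw+u*.085,u,Rz[:,1]); env.movel(p,Q,.2)
s=env.sense(); print(s["t"],s["gripper_width"],s["wrist_force"],s["ee_pos"]-p)
np.save("H.npy",np.stack([H.tip,H.d]))
for c in("wrist","scene","top"):
    look(c,[n+"_driver_tip",f"well{w}_mouth"])
    if c!="top": cv2.imwrite(f"pics/{n}_{c}.png",viewer.read_camera(c)[0][:,:,::-1])
print("tip expected",mw+u*.085,"mouth",mw,env.sense()["t"])
E
python3 pick.py flat .4269 .2834 .3126 .2716
python3 -c "
import cv2;a=cv2.imread('pics/flat_wrist.png');b=cv2.imread('pics/flat_scene.png')[170:300,270:430]
b=cv2.resize(b,(492,400));import numpy as np
cv2.imwrite('pics/flat_c.png',cv2.resize(np.hstack([a[:,150:500],b]),(800,380)))"
```

```text
6.8667 0.027618835246164423 44.99988893279806 [ 0.6172  1.0058 -0.1598] [ 0.  0. -0.]
9.375 0.027752592527070116 [ 0.4317  0.7265 -1.5887] [-0.0007  0.0003 -0.0017]
wrist flat_driver_tip [(array([0.6295, 0.1081, 0.1691]), 0.97)]
wrist well3_mouth [(array([0.6053, 0.1063, 0.0942]), 0.69)]
scene flat_driver_tip [(array([0.6336, 0.1131, 0.1717]), 0.65)]
scene well3_mouth [(array([0.6006, 0.1095, 0.0943]), 0.73), (array([ 0.5251,  0.4584, -0.0034]), 0.41)]
top flat_driver_tip []
top well3_mouth [(array([ 0.5052, -0.436 , -0.0002]), 0.4)]
tip expected [0.6334 0.1108 0.1729] mouth [0.6045 0.1073 0.093 ] 9.925
```

View pics/flat_c.png

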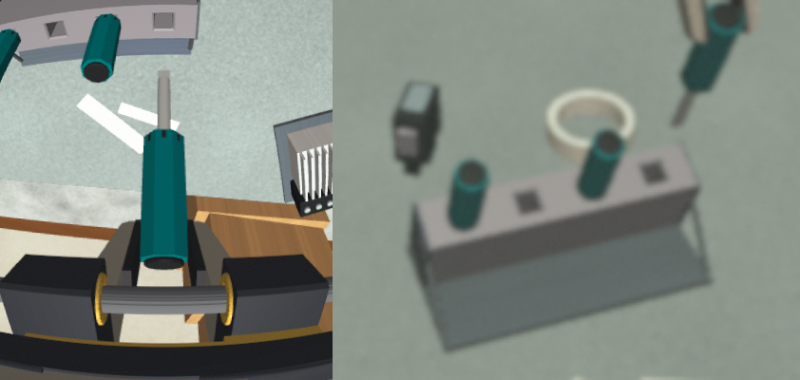

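The flat driver is held firmly. In the left half (wrist view) its tip is at (163,72), in line with the empty well at (163,20), and the networks agree to within 4 mm, so I'm inserting it.

```bash
cat > insert.py <<'E'
import sys; from h import *
n=sys.argv[1]; rel=float(sys.argv[2]); w=DR[n]['w']; mw,u,Rz=well(SY,SXY,w)
H=Held.__new__(Held); H.tip,H.d=np.load("H.npy")
f0=env.sense()["wrist_force"]; ok=True
for dep in (.02,.0,-.008,-.016,-.025,-.035,-rel):
    p,Q=H.pose(mw+u*dep,u,Rz[:,1]); env.movel(p,Q,.15 if dep>=0 else .06)
    s=env.sense(); f=s["wrist_force"]-f0; print(dep,f,s["gripper_width"],s["ee_pos"]-p)
    if np.linalg.norm(f)>15: ok=False; break
if ok:
    effector.release(); env.pause(.3)
    print(env.sense()["t"],env.sense()["wrist_force"])
    env.movel(env.sense()["ee_pos"]+u*.10-Q[:,2]*.0,None,.2)
    p,Q=H.pose(mw+u*.10-Rz[:,0]*.12,u,Rz[:,1]); env.movel(p,Q,.25)
    look("scene",[n+"_driver"]); cv2.imwrite(f"pics/{n}_in.png",viewer.read_camera("scene")[0][170:300,260:420,::-1])
    look("top",[n+"_driver"])
    print(env.sense()["t"])
E
python3 insert.py flat .047; python3 -c "
import cv2;cv2.imwrite('pics/f_in.png',cv2.resize(cv2.imread('pics/flat_in.png'),(640,520),interpolation=2))"
```

```text
0.02 [ 0.1598 -0.2189 -0.0591] 0.026659472521031628 [0.0008 0.0002 0.0008]
0.0 [ 1.0634 -0.4989 -0.7114] 0.027670872314136438 [0.0003 0.0001 0.0006]
-0.008 [-0.046   0.8881 -0.0417] 0.027426283808368625 [ 0.     -0.      0.0001]
-0.016 [-0.9617  0.3581 -0.2563] 0.027413711278888513 [-0.0004 -0.0001 -0.0006]
-0.025 [-0.8835  0.3439 -1.1963] 0.027341630067088906 [-0.0005 -0.0001 -0.0007]
-0.035 [-0.3617  0.2336 -0.7301] 0.02753557790062042 [-0.0005 -0.0001 -0.0007]
-0.047 [-0.542 -0.168 -0.98 ] 0.027701173485065286 [-0.0005 -0.0001 -0.0007]
13.6583 [-0.243  -0.7534 -0.146 ]
scene flat_driver [(array([0.6421, 0.1114, 0.123 ]), 0.73), (array([0.4486, 0.0938, 0.0001]), 0.37), (array([ 0.6265, -0.0699,  0.093 ]), 0.25)]
top flat_driver [(array([0.6398, 0.1145, 0.1189]), 0.49)]
15.1583
```

View pics/f_in.png

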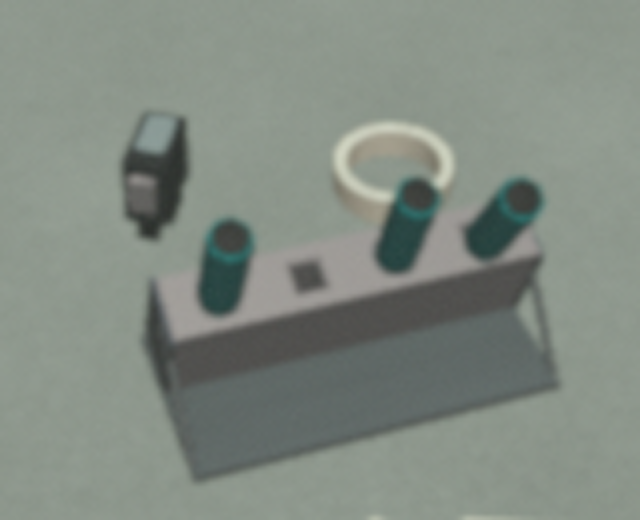

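The flat driver dropped into well 3: its handle is at (500,220) in the crop, leaning slightly within the well's play. I'll measure its seating from depth, then take the nut driver.

```bash
cat >> h.py <<'E'
def cloud(c):
    d=viewer.read_camera(c)[1]; i=viewer.camera_info(c);K=i["intrinsics"]
    v,u=np.mgrid[:400,:640]; P=np.stack([(u-K[0,2])/K[0,0]*d,-(v-K[1,2])/K[1,1]*d,-d],-1)@i["rotation"].T+i["eye"]
    return P[d>0]
def seat():
    for c in("scene","top"):
        P=cloud(c)
        for i in range(4):
            m,u,Rz=well(SY,SXY,i); L=(P-m)@np.column_stack([Rz[:,1],np.cross(Rz[:,1],u),u])
            q=L[(abs(L[:,0])<.028)&(abs(L[:,1])<.035)&(L[:,2]>.015)&(L[:,2]<.12)]
            if len(q): print(c,'well',i,len(q),'top along axis',np.sort(q[:,2])[-6:],'tail lateral',q[q[:,2]>q[:,2].max()-.015].mean(0)[:2],'low lateral',q[q[:,2]<.035].mean(0)[:2])
E
python3 - <<'E'
from h import *
seat(); print(env.sense()["t"])
E
python3 - <<'E'
from h import *
m,t,d,P,R=geom('nut'); 
print(solver.inverse_kinematics(P,R))
env.reach(P+A([0,0,.16])-R[:,2]*.06,R); s=env.sense(); print(s["t"],s["joint_positions"])
look("wrist",["nut_driver","nut_driver_tip","pack","pack_latch","charger","socket","socket_latch"])
look("scene",["nut_driver","nut_driver_tip"])
cv2.imwrite("pics/w2.png",viewer.read_camera("wrist")[0][:,:,::-1])
H=Held(P,R,t,d); mw,u,Rz=well(SY,SXY,1)
for off in [(-.12,.10),(0,.085),(0,-.039)]:
    p,Q=H.pose(mw+u*off[1]+Rz[:,0]*off[0],u,Rz[:,1]); print(p,solver.inverse_kinematics(p,Q))
E
```

```text
scene well 0 249 top along axis [0.0866 0.0869 0.0879 0.0879 0.0882 0.0886] tail lateral [-0.      0.0048] low lateral [-0.0035  0.0121]
scene well 2 242 top along axis [0.0857 0.0858 0.0859 0.0859 0.0861 0.0864] tail lateral [-0.0008  0.0038] low lateral [-0.0051  0.0099]
scene well 3 239 top along axis [0.0919 0.092  0.092  0.0923 0.0923 0.0941] tail lateral [-0.0002  0.0214] low lateral [-0.0075  0.0162]
top well 0 153 top along axis [0.0881 0.0882 0.0886 0.0888 0.0902 0.092 ] tail lateral [0.0001 0.0021] low lateral [ 0.0017 -0.0038]
top well 2 50 top along axis [0.0878 0.088  0.0885 0.0892 0.0915 0.094 ] tail lateral [-0.0006  0.0036] low lateral [ 0.0077 -0.0091]
top well 3 115 top along axis [0.0934 0.0939 0.0939 0.0948 0.0951 0.0972] tail lateral [-0.0007  0.0184] low lateral [-0.0113  0.0078]
15.2583
[-0.0551  1.0111  0.5856  1.527  -0.2063  1.3745  2.1344]
16.6667 [-0.0312  0.7828  0.5581  1.3646 -0.0639  1.7142  2.0949]
wrist nut_driver [(array([ 0.4497, -0.2565,  0.0005]), 0.63)]
wrist nut_driver_tip [(array([ 0.337 , -0.2589,  0.0153]), 0.85)]
wrist pack [(array([ 0.4466, -0.0879,  0.0006]), 0.62)]
wrist pack_latch [(array([ 0.4755, -0.1064,  0.0151]), 0.76), (array([ 0.4487, -0.2541, -0.0009]), 0.34)]
wrist charger [(array([ 0.5035, -0.4373, -0.0028]), 0.93)]
wrist socket [(array([ 0.5081, -0.4359,  0.0499]), 0.71)]
wrist socket_latch []
scene nut_driver [(array([ 0.452 , -0.2576,  0.004 ]), 0.84), (array([ 0.6244, -0.0143,  0.0907]), 0.15)]
scene nut_driver_tip [(array([ 0.3374, -0.2561,  0.0128]), 0.57)]
[ 0.584  -0.0161  0.3094] [-0.4093 -0.0064  0.4196  2.0886 -0.123   0.5424  1.7916]
[ 0.698  -0.0022  0.2953] [-0.4014  0.2382  0.4495  1.87   -0.3226  0.5552  1.9333]
[ 0.6559 -0.0073  0.1788] [-0.2556  0.3143  0.2869  2.0663 -0.5362  0.2875  2.1656]
```

View pics/w2.png

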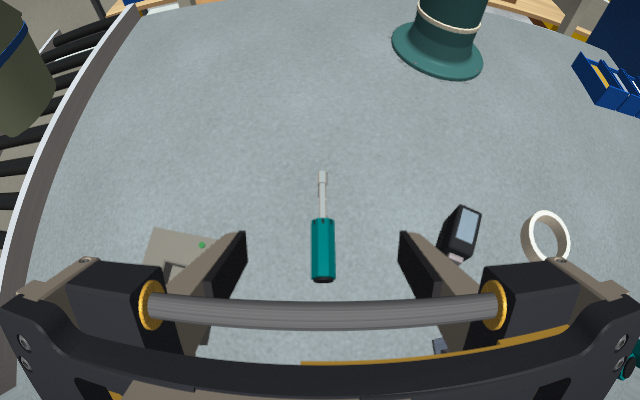

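The nut driver is centred between the fingers, tail (322,282), tip (321,172). Depth shows the flat driver is fully down but leaning about 10° further than the parked ones. After the nut driver is in, I'll grip each handle from above, fingers closing across the row, to straighten and seat it.

```bash
sed -i 's/A(\[.6015,.0163\])/A([.604,.0165])/' h.py
python3 pick.py nut .4497 -.2565 .3374 -.2567 && python3 insert.py nut .039 && python3 - <<'E'
from h import *
seat(); print(env.sense()["t"])
for w in (1,3):
    mw,u,Rz=well(SY,SXY,w); y=np.cross(Rz[:,1],u)
    for s in(1,-1):
        R=np.column_stack([np.cross(s*y,-u),s*y,-u]); print(w,s,[solver.inverse_kinematics(mw+u*h,R) for h in(.04,.15)])
E
```

```text
19.8667 0.029715898873994652 44.97603771742433 [0.7833 0.4477 0.6789] [ 0.      0.0001 -0.    ]
22.4917 0.029759775103814994 [-0.1271 -0.2071 -0.4192] [-0.0007 -0.0009 -0.0014]
wrist nut_driver_tip [(array([ 0.6497, -0.0068,  0.1732]), 0.66)]
wrist well1_mouth [(array([ 0.6194, -0.0108,  0.0967]), 0.84)]
scene nut_driver_tip [(array([ 0.6524, -0.0048,  0.1696]), 0.76)]
scene well1_mouth [(array([ 0.6262, -0.0136,  0.0914]), 0.71)]
top nut_driver_tip []
top well1_mouth [(array([ 0.6188, -0.007 ,  0.0889]), 0.65)]
tip expected [ 0.6504 -0.0081  0.1729] mouth [ 0.6215 -0.0116  0.093 ] 23.0417
0.02 [-0.3378 -1.0174  0.0481] 0.0291193711241982 [ 0.0008 -0.0002  0.0008]
0.0 [-0.5749  0.0989  0.8885] 0.02984030709749975 [0.0002 0.     0.0003]
-0.008 [ 0.3292 -0.1283  0.4172] 0.029803951236487696 [-0.  0.  0.]
-0.016 [-1.4431 -1.2337  0.4775] 0.02991251312279736 [-0.0004 -0.     -0.0006]
-0.025 [-0.6766 -0.1926 -0.6006] 0.029618290241524552 [-0.0005 -0.0001 -0.0007]
-0.035 [-0.1452 -0.2089  0.0029] 0.02944966637700223 [-0.0005 -0.0001 -0.0007]
-0.039 [ 0.0956 -0.7208  0.0893] 0.0294848255841
[... 1481 characters left out ...]
 0.2466])]
1 -1 [array([ 0.3458,  0.8459, -0.6744,  1.3712,  0.4514,  1.4501,  2.8859]), array([ 0.39  ,  0.8827, -0.8936,  1.1607,  0.5565,  1.7124,  2.84  ])]
3 1 [array([-0.4498,  0.7452,  0.3824,  1.4392, -0.2598,  1.3622,  0.1058]), array([-0.437 ,  0.7198,  0.4083,  1.2392, -0.2489,  1.585 ,  0.0877])]
3 -1 [array([ 0.0662,  0.7788, -0.4541,  1.3946,  0.2488,  1.3835,  2.8484]), array([ 0.042 ,  0.7501, -0.4539,  1.1932,  0.2246,  1.6028,  2.8763])]h.py:53: RuntimeWarning: Mean of empty slice.
  if len(q): print(c,'well',i,len(q),'top along axis',np.sort(q[:,2])[-6:],'tail lateral',q[q[:,2]>q[:,2].max()-.015].mean(0)[:2],'low lateral',q[q[:,2]<.035].mean(0)[:2])
  ret = um.true_divide(
```

The nut driver is seated straight in well 1. Now I'll straighten the flat driver from above.

```bash
python3 - <<'E'
from h import *
import warnings; warnings.simplefilter("ignore")
mw,u,Rz=well(SY,SXY,3); y=np.cross(Rz[:,1],u); R=np.column_stack([np.cross(y,-u),y,-u])
b=mw+y*.0
env.reach(b+u*.16,R); env.movel(b+u*.045,R,.2)
effector.grasp(12); s=env.sense(); print(s["t"],s["gripper_width"],s["wrist_force"])
env.movel(b+u*.041,R,.03); s=env.sense(); print(s["wrist_force"],s["ee_pos"]-b-u*.041)
env.pause(.2); effector.release(); env.pause(.3)
env.movel(b+u*.16,R,.2)
env.movel(b+u*.16+A([-.2,-.02,.02]),R,.3)
seat(); print(env.sense()["t"])
E
```

```text
31.4667 0.028223561794090964 [ 0.6627 -0.5623 -0.0951]
[1.3781 0.4651 9.6929] [0.0014 0.0001 0.0027]
scene well 0 245 top along axis [0.0856 0.0859 0.0862 0.0865 0.0867 0.0868] tail lateral [0.0002 0.0026] low lateral [-0.0033  0.0099]
scene well 1 249 top along axis [0.0806 0.0806 0.0807 0.0808 0.0813 0.0814] tail lateral [0.0009 0.0054] low lateral [-0.0035  0.013 ]
scene well 2 240 top along axis [0.0847 0.0848 0.085  0.085  0.0852 0.0857] tail lateral [-0.0006  0.0014] low lateral [-0.0051  0.0072]
scene well 3 251 top along axis [0.0894 0.0896 0.0897 0.0905 0.0913 0.0939] tail lateral [0.     0.0036] low lateral [-0.0053  0.0107]
top well 0 153 top along axis [0.0883 0.0886 0.0888 0.089  0.09   0.0901] tail lateral [ 0.0005 -0.001 ] low lateral [ 0.0016 -0.0071]
top well 1 152 top along axis [0.0833 0.0838 0.0849 0.0853 0.0854 0.0865] tail lateral [0.0011 0.0018] low lateral [ 0.0025 -0.0063]
top well 2 152 top along axis [0.0868 0.088  0.0888 0.089  0.0896 0.0919] tail lateral [-0.0007 -0.0016] low lateral [-0.0003 -0.0093]
34.95
```

The flat driver now sits straight and flush. Next I'll measure the charger and the pack from close by, with the same relative view of each.

```bash
cat >> h.py <<'E'
def down(yaw):
    c,s=np.cos(yaw),np.sin(yaw); return np.column_stack([[-c,-s,0],[-s,c,0],[0,0,-1.]])
def wcloud(save=None):
    st=env.sense(); pic,d=viewer.read_camera("wrist"); i=viewer.camera_info("wrist");K=i["intrinsics"]
    if save: cv2.imwrite(save,pic[:,:,::-1])
    v,u=np.mgrid[:400,:640]; a=(u-K[0,2])/K[0,0]; b=(v-K[1,2])/K[1,1]; th=np.hypot(a,b)+1e-9
    k=np.tan(th)/th*d; Pc=np.stack([a*k,-b*k,-d],-1); T=i["T_tool_cam"]
    P=(Pc@T[:3,:3].T+T[:3,3])@A(st["tcp_rot"]).T+st["ee_pos"]
    P[(d<=0)|(th>1.2)]=np.nan; return P,pic
def rect(P,c,r,z0,z1):
    q=P[(np.hypot(P[...,0]-c[0],P[...,1]-c[1])<r)&(P[...,2]>z0)&(P[...,2]<z1)]
    return len(q),cv2.minAreaRect(q[:,:2].astype(np.float32)*1000),np.median(q[:,2])
E
python3 - <<'E'
from h import *
import warnings; warnings.simplefilter("ignore")
for nm,c,yaw,z,names,rr,zz in [("chg",(.506,-.439),np.radians(-7.4),.175,["charger","socket","socket_latch"],.09,(.043,.056)),
                   ("pack",(.447,-.0884),np.radians(-29),.205,["pack","pack_latch"],.05,(.071,.085))]:
    env.reach(A([*c,z]),down(yaw)); s=env.sense(); print(s["t"],s["joint_positions"])
    P,pic=wcloud(f"pics/{nm}.png"); np.save(nm+".npy",P); cv2.imwrite(f"pics/{nm}z.png",pic)
    look("wrist",names); print(rect(P,c,rr,*zz))
c=(.447,-.0884)
for cam in("scene","top"):
    Q=cloud(cam); print(cam,rect(Q,(.506,-.439),.09,.043,.056),rect(Q,c,.05,.071,.085))
a=cv2.imread("pics/chg.png");b=cv2.imread("pics/pack.png"); cv2.imwrite("pics/both.png",np.hstack([a[:,120:520],b[:,120:520]]))
print(env.sense()["t"])
E
```

```text
36.9167 [ 0.3873  0.5561  0.394   1.6061 -0.2397  1.0278  2.2953]
wrist charger [(array([ 0.5051, -0.4371, -0.0029]), 0.77), (array([ 0.4757, -0.1043,  0.0156]), 0.6)]
wrist socket [(array([ 0.604 ,  0.0156, -0.0043]), 0.72), (array([ 0.5957, -0.0169,  0.0197]), 0.37)]
wrist socket_latch [(array([ 0.625 , -0.0708,  0.097 ]), 0.58), (array([ 0.54  , -0.4459,  0.0518]), 0.57)]
(11052, ((504.3099365234375, -438.2943115234375), (95.62752532958984, 131.3150634765625), 81.31507873535156), np.float64(0.049779815711010256))
38.5083 [-0.2687  0.1447  0.4319  2.0915 -0.0755  0.9189  1.269 ]
wrist pack [(array([ 0.4484, -0.0899, -0.0007]), 0.75)]
wrist pack_latch []
(1971, ((445.8471984863281, -86.60908508300781), (34.76924133300781, 60.64390563964844), 64.71236419677734), np.float64(0.07782176675376737))
scene (1231, ((506.341064453125, -438.2214660644531), (97.10984802246094, 135.7834014892578), 81.2757797241211), np.float64(0.049005452238422564)) (173, ((449.451171875, -85.8150634765625), (33.0393180847168, 62.9258918762207), 63.651885986328125), np.float64(0.07723050763103556))
top (851, ((508.6346435546875, -440.0220947265625), (96.77606964111328, 132.64291381835938), 80.84629821777344), np.float64(0.04949455983366713)) (0, ((0.0, 0.0), (0.0, 0.0), 0.0), np.float64(nan))
38.8083
```

View pics/both.png

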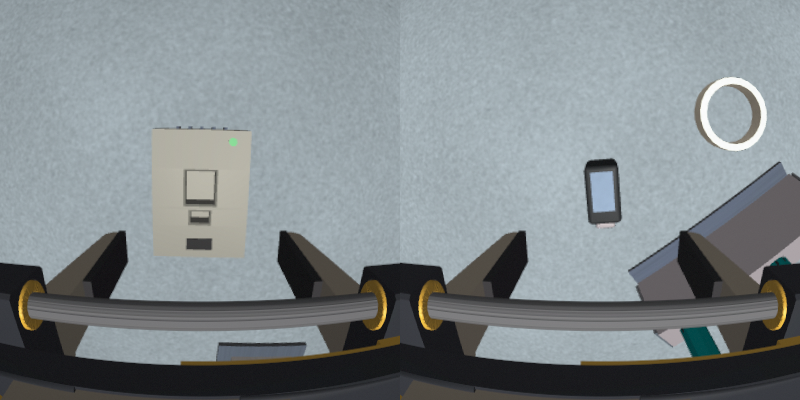

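In the left half the charger's stem hole is at (200,187), the slot at (200,216) and the bar at (199,243), so its +x points away from the robot. In the right half the pack is at (603,190) with its latch at (605,225) on the same side. Next I'll grasp the pack and bring it over the socket.

```bash
cat > pack.py <<'E'
from h import *
pk,py=A([.44585,-.08661]),np.radians(-25.29); ch,cy=A([.50431,-.4383]),np.radians(-8.69)
R=down(py); env.movel(A([*pk,.12]),R,.2); env.movel(A([*pk,.045]),R,.12)
effector.grasp(40); s=env.sense(); print(s["t"],s["gripper_width"],s["ee_pos"],s["wrist_force"])
env.movel(A([*pk,.17]),R,.2); R=down(cy); env.reach(A([*ch,.16]),R); env.movel(A([*ch,.100]),R,.12); env.pause(.2)
f0=env.sense()["wrist_force"]; print(env.sense()["t"],f0)
for z in (.095,.092,.089,.086,.083,.080,.077):
    env.movel(A([*ch,z]),R,.04); s=env.sense(); f=s["wrist_force"]-f0; print(z,f,s["ee_pos"]-A([*ch,z]),s["moment"])
    if np.linalg.norm(f)>20: break
print(s["t"])
E
python3 pack.py
```

```text
41.0667 0.033878302299544395 [ 0.4458 -0.0867  0.045 ] [-0.4539  0.2807  0.1015]
44.0333 [-0.9657  0.7533 -2.9347]
0.095 [ 1.1707 -0.7881  0.379 ] [-0.0002  0.0001 -0.0002] [ 0.0132  0.0523 -0.074 ]
0.092 [ 0.9268 -0.9881  0.4107] [-0.0001  0.0001 -0.0003] [ 0.0176 -0.0053  0.0032]
0.089 [1.2346 0.489  0.9135] [-0.0001  0.0001 -0.0003] [0.0108 0.0047 0.0516]
0.086 [ 1.5208 -0.8392  0.3874] [-0.0001  0.0001 -0.0002] [-0.0375  0.0083  0.0363]
0.083 [ 0.6928 -0.8908  1.1527] [-0.0002  0.0001 -0.0003] [-0.0509  0.0306  0.0025]
0.08 [ 0.3632 -1.2975  0.416 ] [-0.0001  0.0001 -0.0003] [-0.0252 -0.0151 -0.0157]
0.077 [ 1.8093 -0.7317  1.3198] [ 0.0001 -0.0001  0.0001] [-0.0562 -0.068  -0.0167]
45.8083
```

It went in cleanly. I'll press it home, release, retreat and check everything.

```bash
python3 - <<'E'
from h import *
import warnings; warnings.simplefilter("ignore")
ch,cy=A([.50431,-.4383]),np.radians(-8.69); R=down(cy)
env.movel(A([*ch,.074]),R,.03); s=env.sense(); print(s["wrist_force"],s["ee_pos"])
effector.release(); env.pause(.2); env.movel(A([*ch,.20]),R,.2)
P,pic=wcloud("pics/end_w.png"); print(rect(P,ch,.05,.10,.13))
env.reach(A([.42,-.33,.3]),R)
seat()
for cam in("scene","top"): print(rect(cloud(cam),ch,.05,.10,.13))
look("top",["tape_roll","pail"],1);look("scene",["pail","tape_roll"],1)
p=viewer.read_camera("scene")[0][:,:,::-1]
a=P; cv2.imwrite("pics/end.png",np.hstack([cv2.resize(p[130:310,130:530],(560,252)),cv2.resize(cv2.imread("pics/end_w.png")[:,120:520],(240,252))]))
print(env.sense()["t"])
E
```

```text
[-4.1487  5.0253 14.8196] [ 0.5044 -0.4386  0.0768]
(2534, ((507.44989013671875, -437.5389099121094), (33.947689056396484, 65.24530029296875), 82.19373321533203), np.float64(0.10978873382880691))
scene well 0 247 top along axis [0.0854 0.0854 0.0855 0.086  0.0861 0.0863] tail lateral [0.0001 0.0026] low lateral [-0.0031  0.0097]
scene well 1 252 top along axis [0.0805 0.0808 0.0815 0.0816 0.0816 0.082 ] tail lateral [0.0008 0.0053] low lateral [-0.0038  0.013 ]
scene well 2 240 top along axis [0.0845 0.0846 0.0846 0.085  0.086  0.0871] tail lateral [-0.0005  0.0016] low lateral [-0.0054  0.0072]
scene well 3 253 top along axis [0.0905 0.0909 0.091  0.0911 0.0913 0.0917] tail lateral [-0.0005  0.0039] low lateral [-0.0055  0.0098]
top well 0 155 top along axis [0.0888 0.089  0.0897 0.0904 0.0909 0.0932] tail lateral [ 0.0002 -0.0002] low lateral [ 0.0022 -0.0074]
top well 1 154 top along axis [0.0836 0.084  0.0841 0.0851 0.0852 0.0877] tail lateral [0.0008 0.0023] low lateral [ 0.0024 -0.0057]
top well 2 147 top along axis [0.0871 0.0875 0.0883 0.0891 0.0904 0.0917] tail lateral [-0.0005 -0.0022] low lateral [-0.0006 -0.0093]
top well 3 157 top along axis [0.094  0.0949 0.0953 0.097  0.097  0.0976] tail lateral [-0.0001  0.0009] low lateral [ 0.0001 -0.0073]
(249, ((509.6806335449219, -436.80145263671875), (34.470699310302734, 65.1368637084961), 81.53783416748047), np.float64(0.10869649960905481))
(0, ((0.0, 0.0), (0.0, 0.0), 0.0), np.float64(nan))
top tape_roll [(array([0.4454, 0.089 , 0.001 ]), 0.73)]
top pail [(array([ 0.5272,  0.4631, -0.0018]), 0.78)]
scene pail [(array([ 0.5281,  0.463 , -0.0018]), 0.92)]
scene tape_roll [(array([0.6031, 0.1092, 0.0955]), 0.66)]
49.3167
```

View pics/end.png

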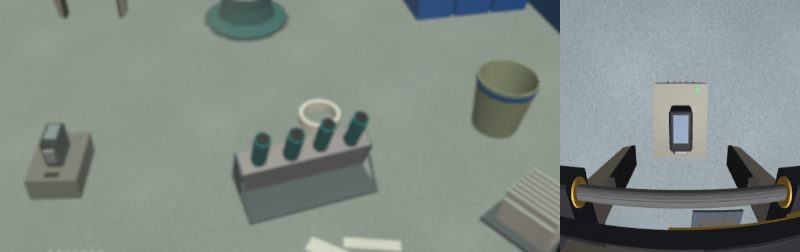

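The final picture shows four upright handles in the stand at (261,150), (294,144), (326,133) and (356,128). The pack stands on the charger at (53,145) with its latch on the bar's side, and its top is at 0.110 m, so it is flush. The pail and tape look undisturbed.

```bash
python3 -c "
from station import workorder
print(workorder.finish_job())"
```

```text
the job is handed in; nothing more can be done
None
```

The job is handed in at about 49 s: both drivers are down on the stand (flat in well 3, nut in well 1) and the pack is flush in the charger; the parked drivers and tape roll look unmoved, and the pail stands upright, reading about 3 mm from where it started, within the networks' 4 mm error.

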